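# Close the film cutter's guard onto its catch

### The arm

A 6-joint arm with a two-finger parallel gripper is mounted at the origin on the work surface. World frame = base frame: x ahead of the robot, y to its left, z up, the work surface at z = 0. Lengths are in m, angles in rad, forces in N, time in s.
With the tool pointing down it reaches from about 0.3 to 0.775 m from the base axis. Payload 14.6 kg.
Tool frame: the origin (TCP) lies midway between the tips of the shut fingers; the grasp point (between the pads) lies 19 mm behind it; x points along the fingers, y is the direction in which the jaws open and shut, and the axes are right-handed (so a half turn about x gives the same grasp; the last joint's range is limited). The gripper opens to 94 mm and grips with 3 to 60 N. Pads are 16 mm wide; open, the fingers measure 119 mm over their backs; the gripper's body (75 mm by 177 mm) begins 78 mm behind the grasp point.
Start: joints at [1.183, 0.3, 1.521, -0, 1.321, -0.067], TCP at [0.173, 0.522, 0.205] pointing down, gripper open.
Joint ranges: [-3.03, 3.03], [-0.79, 2.21], [0.23, 2.52], [-1.04, 4.18], [0, 3.07], [-2.55, 2.55]. Speed limits (rad/s): [2.22, 2.22, 2.57, 3.14, 3.14, 3.14].

### API

Orientations are given as [roll, pitch, yaw] about the fixed x, y, z axes, in that order (R = Rz(yaw) Ry(pitch) Rx(roll)).
In Python, from station import * gives the robot as it stands. The module is installed in compiled form; this text tells all that it offers.
- The arm moves only by the shell command python3 -m handwheel 'ROWS' [FORCE]. ROWS is JSON, a list of rows, each a list of 3 entries, a list of its own where there are three numbers: the shift along the tool's x, y, z in mm, then the turn about the tool's x in rad, then the gripper command: -1 is fully open, 1 is shut, values between are in proportion. In form: [[[dx, dy, dz], spin, gripper], ...]. A call has exactly 5 rows; each row is the pose to reach, as a shift and turn from the pose measured when the call began, along the tool's axes at that moment; what a row does not reach only later rows make up. A row lasts 1/10 s, in which the tool goes at most 50 mm and 8.59 degrees, less where a joint would pass 70% of its speed; a pose out of reach is approached as far as the arm can. A call with a gripper value outside its range is refused whole. The fingers move at their own pace and stop on an object; FORCE is the grip in N (left out, the last holds). Time passes only in rows, so rows that repeat a pose let the fingers close, or fill a call up. It gives the time, the measured TCP pose, the force and the opening at its end, in the units of the state.
- get_obs(): the state, without advancing time (a new reading comes with each control period).
- camera(name): name is "scene" or "top" or "wrist"; returns (picture, depth): 400x640x3 uint8, blue, green, red; 400x640 float32, m along the optical axis (not along the pixel's ray), 0 where there is no reading.
- camera_info(name): a dict with "fx", "fy", "cx", "cy" (pixels), "extrinsics" (4x4, takes a point from camera to world coordinates). Camera axes: x right, y down, z forward; pixel columns grow to the right and rows downward; lengths in m; the calibration is good to about 2 mm. The wrist camera is an equidistant fisheye: a pixel r from the principal point sees the ray r / f radians off the axis. A picture is of the moment at which its call begins: read the wrist's pose just before it. camera_info takes no time and is no camera call; for the wrist camera it gives the pose at the moment of the call.
- hand_in(): hands the job in, once; it reports no verdict.
The state is a dict: "time_s": time; "qpos": joint angles; "joint_vel": joint speeds; "tau": joint torques, N m; "ee_pos": TCP position; "eef_rot": TCP orientation; "force": force on the tool from outside, world axes, zero at the start; "moment": the same for the moment, N m; "grip_width": finger opening in m.
Only numpy, scipy, OpenCV 4.12 (cv2) and the standard library are available. Lean on these libraries where they do the work, as an engineer would, in place of code of your own. Each camera call takes 0.05 s, during which the arm holds its last target. There are 200 camera calls.

### The job

The film cutter's guard has been left standing open under the work light. Take it by its bow handle, bring it down gently without slamming it, and press it onto its rubber stops just firmly enough for the spring catch to take hold, without leaning hard on them; then let go, so that it stays fully down by itself. Do not bump the work light above it, and leave the other things on the bench where they are.

Things in the scene. Friction and masses are not known exactly. Their poses are not given: they have to be found in the camera images.
- machine: bench-top film cutter, fixed: grey bed 220 (x) by 300 (y) by 90 high; origin at the centre of its underside, x pointing away from its front (handle side is -x), y left, z up. Behind the hinge a housing (x +75 to +109) rises to 145. On the bed, front middle, is the catch: a sprung steel nose that a tongue under the guard must pass and hook under.
- hinge (a point): middle of the guard's hinge axis, which runs along the machine's y; at (55, 0, 115) in the machine's frame.
- guard (a joint): guard angle, rad: 0 = level, held by the catch; grows as the front rises; starts at 1.0 to 1.25, end 1.3. Stays put above 0.65; lower, a spring lifts it to 0.3-0.65 unless caught. To lower takes 6-8 N at the handle; a sprung nose is felt at 0.06 (about 10 N), the rubber from 0.02; the catch closes only once the guard is squeezed just below 0, at 12-16 N; let go, it rests at 0.
- handle (a point): middle of the guard's bow handle: round steel bar 12 thick, 110 long, parallel to the hinge, 210 from it in the guard's plane. Two arms 12 thick at its ends join it to the guard's front rail (front edge 165 from the hinge): 39 clear between bar and rail. Guard: aluminium frame 14 thick, 260 wide, clear panel, 0.6 kg. Axes: the machine's, turned about y by the guard angle.
- stop: two soft rubber stops (16 diameter, tops at 111 above the bench) on the bed under the guard's front rail, at (-95, +-110) in the machine's frame; origin as the machine's. The shut guard squeezes them by 3, about 9 N together, and they yield about 1 per 3 N. More than 50 N on them is leaning hard.
- lamp: work light on the machine: round bar 22 thick, 370 wide, its axis at x -9 in the machine's frame, 430 above the bench, on two posts 16 thick at x -9, y +-165; origin as the machine's. It hangs over the open guard's handle: a tool pointing straight down has no room, one tilted 30 to 45 degrees (its body leaning to the machine's -x) has.
- spray_can: bystander: spray can, 56 diameter, 170 high; origin at the centre of its underside
- tape_roll: bystander: cardboard tape roll lying flat, 100 diameter, 48 high; origin at the centre of its underside
- screwdriver: bystander: screwdriver lying on the bench; origin on the bench under it
- spanner: bystander: steel spanner lying on the bench; origin on the bench under it
- screw_jar: bystander: small clear jar, 60 diameter, 75 high; origin at the centre of its underside
- film_core: bystander: cardboard core standing on end, 88 diameter, 110 high; origin at the centre of its underside
- mug: bystander: white mug, 80 diameter, 95 high; origin at the centre of its underside

How it is judged:
At the end, for the whole second after the job is handed in: The guard rests fully down on its stops, within 0.015 rad of level, held there by the catch alone and at rest; every bystander is within 40 mm of where it was (value of joint guard below 0.015 rad and velocity of joint guard between -0.05 and 0.05 rad/s and distance of each of spray_can, tape_roll, screwdriver, spanner, screw_jar, film_core, mug from where it was at the start of the episode below 0.04 m); the robot touches nothing.
It fails at once if the guard is slammed (turns downward faster than 1.5 rad/s) (velocity of joint guard below -1.5 rad/s).
It fails at once if the rubber stops are pressed with more than 50 N (contact force between stop and anything else above 50 N).
It fails at once if the work light is bumped (more than 5 N) (contact force between lamp and anything else above 5 N).
It fails at once if a bystander is moved by more than 40 mm (distance of any of spray_can, tape_roll, screwdriver, spanner, screw_jar, film_core, mug from where it was at the start of the episode above 0.04 m).
It also fails if it takes over 50 s, if anything falls off the work surface, if the arm or the gripper's body presses on something with over 40 N, if the wrist force passes 120 N, or if a joint passes its speed limit or range.

## Working session

There is one attempt and no reset: what is moved stays moved. The work goes in short steps, Python scripts to look and compute and a shell command to move; the robot and the scene stay as the last step left them, time stands still between calls to the robot, and variables do not carry over. Pictures are saved under pics/ and viewed, about 8 in all and at most 12, crops included, and the job is handed in when it is done.

```bash
mkdir -p pics
cat > h.py <<'E'
import numpy as np, cv2
from station import *
def cloud(n):
    p,d=camera(n); i=camera_info(n)
    v,u=np.mgrid[0:400,0:640]
    P=np.stack([(u-i['cx'])/i['fx']*d,(v-i['cy'])/i['fy']*d,d],-1)
    E=np.array(i['extrinsics']); W=P@E[:3,:3].T+E[:3,3]; W[d==0]=np.nan
    return p,W
E
python3 - <<'E'
from h import *
print(get_obs())
a,A=cloud('scene'); b,B=cloud('top')
np.savez('c.npz',a=a,A=A,b=b,B=B)
cv2.imwrite('pics/s.png',a); cv2.imwrite('pics/t.png',b)
for n in('scene','top'): print(np.round(camera_info(n)['extrinsics'],3))
E
```

```text
{'time_s': 0.0, 'qpos': array([ 1.18341767e+00,  3.00470648e-01,  1.52160114e+00, -1.04802326e-05,
        1.32068992e+00, -6.65717153e-02]), 'joint_vel': array([-2.12609597e-03, -1.19178671e-03,  1.74999507e-03, -6.27403407e-04,
       -1.16355088e-03, -3.23039203e-05]), 'tau': array([ 8.45510949e-04, -5.31803906e+01, -3.52753866e+01,  7.08937598e-02,
        2.42470315e-02, -5.97136454e-05]), 'ee_pos': array([0.17332161, 0.52169313, 0.20487809]), 'eef_rot': array([-1.62868505,  1.56962723, -1.9494894 ]), 'force': array([-0.10867822, -0.51324236, -0.2305775 ]), 'moment': array([-0.021921  ,  0.05117861,  0.02600145]), 'grip_width': 0.09382808013048767}
[[ 0.131  0.945 -0.301  1.085]
 [ 0.991 -0.126  0.036 -0.055]
 [-0.004 -0.303 -0.953  1.739]
 [ 0.     0.     0.     1.   ]]
[[-1.000e-02 -9.800e-01  1.960e-01  2.820e-01]
 [-1.000e+00  1.000e-02 -1.000e-03 -6.000e-03]
 [-1.000e-03 -1.960e-01 -9.810e-01  1.498e+00]
 [ 0.000e+00  0.000e+00  0.000e+00  1.000e+00]]
```

View pics/s.png

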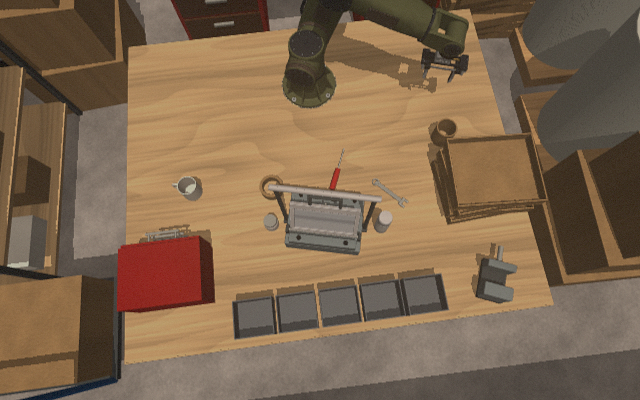

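View pics/t.png

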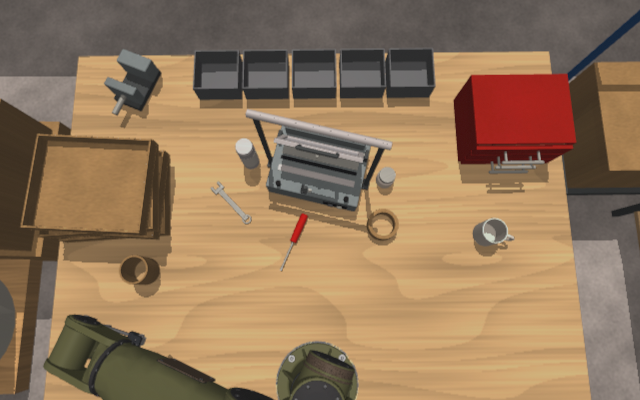

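The top view shows the machine ahead of the robot (px about 318,170), turned a few degrees. The lamp bar runs (248,113)-(390,146) and the opened guard is beneath it. The screwdriver, tape roll, spanner, jar and can stand around it. Next I fit the machine pose and guard angle from depth.

Run:
```python
from h import *
z=np.load('c.npz')
for k in 'AB':
    W=z[k]; X=W[...,0];Y=W[...,1];Z=W[...,2]
    reg=(X>.35)&(X<.9)&(abs(Y)<.4)
    m=reg&(Z>.425)&(Z<.45); p=W[m][:,:2]
    for _ in range(3):
        c=p.mean(0); u,s,vt=np.linalg.svd(p-c); r=(p-c)@vt[1]; p=p[abs(r)<.012]
    t=(p-c)@vt[0]; d=vt[0]*np.sign(vt[0][1]); t=(p-c)@d
    ends=np.percentile(t,[0.5,99.5]); mid=c+d*ends.mean()
    yaw=np.arctan2(-d[0],d[1]); print(k,'lamp',len(p),mid,ends.ptp() if 0 else ends[1]-ends[0],'yaw',yaw)
    R=np.array([[np.cos(yaw),-np.sin(yaw)],[np.sin(yaw),np.cos(yaw)]])
    o=mid-R@[-.009,0]; print('origin',o)
    Q=np.dstack([(W[...,:2]-o)@R,Z])
    for nm,lo,hi in(('bed',.086,.094),('hous',.14,.15)):
        s=Q[reg&(Z>lo)&(Z<hi)]; s=s[(abs(s[:,0])<.14)&(abs(s[:,1])<.18)]
        if len(s): print(nm,len(s),np.percentile(s[:,:2],[1,50,99],axis=0).round(3).tolist(),s[:,2].mean())
    g=Q[reg&(Z>.16)&(Z<.42)&(abs(Q[...,1])<.14)&(abs(Q[...,0])<.12)]
    x=g[:,0]-.055; zz=g[:,2]-.115; ang=np.arctan2(zz,-x); rr=np.hypot(x,zz)
    for lo,hi in((.08,.12),(.12,.17),(.17,.198),(.2,.23)):
        w=(rr>lo)&(rr<hi); 
        if w.any(): print('guard',lo,hi,w.sum(),np.percentile(ang[w],[5,50,95]).round(3),np.percentile(rr[w],[50,98]).round(3),np.percentile(g[w,1],[2,98]).round(3))
```

```text
A lamp 737 [ 0.67853832 -0.01055171] 0.3667115669173556 yaw -0.24719946429241033
origin [ 0.68726474 -0.01275392]
bed 575 [[-0.102, -0.148], [-0.07, 0.034], [0.108, 0.149]] 0.0896978920902657
hous 575 [[0.035, -0.129], [0.086, -0.005], [0.106, 0.128]] 0.14464280573125873
guard 0.08 0.12 455 [1.115 1.152 1.209] [0.1   0.119] [-0.123  0.125]
guard 0.12 0.17 658 [1.118 1.171 1.203] [0.153 0.169] [-0.123  0.125]
guard 0.17 0.198 43 [1.141 1.173 1.201] [0.181 0.194] [-0.1    0.125]
guard 0.2 0.23 118 [1.135 1.161 1.183] [0.214 0.219] [-0.057  0.059]
B lamp 1274 [ 0.67186164 -0.01092695] 0.3650580428767821 yaw -0.24561188833867875
origin [ 0.68059154 -0.0131153 ]
bed 3207 [[-0.107, -0.147], [-0.034, -0.004], [0.086, 0.147]] 0.08995463557252598
hous 162 [[-0.015, -0.166], [0.078, 0.006], [0.082, 0.164]] 0.1440613632672878
guard 0.08 0.12 47 [1.203 1.21  1.26 ] [0.089 0.115] [-0.126  0.124]
guard 0.12 0.17 407 [1.135 1.193 1.223] [0.162 0.168] [-0.125  0.126]
guard 0.17 0.198 8 [1.154 1.199 1.204] [0.175 0.193] [-0.075  0.103]
guard 0.2 0.23 193 [1.147 1.173 1.196] [0.213 0.218] [-0.057  0.058]
```

```bash
cat >> h.py <<'E'
from scipy.spatial.transform import Rotation as Rn
O=np.array([.684,-.013,0]); YAW=-.2464
RM=Rn.from_euler('z',YAW).as_matrix()
def st():
    o=get_obs(); T=Rn.from_euler('xyz',o['eef_rot']).as_matrix()
    return o,T
def show(*goals):
    o,T=st(); g=o['ee_pos']-.019*T[:,0]
    M=RM.T@T
    print('t',round(o['time_s'],2),'q',o['qpos'].round(3),'tcp',o['ee_pos'].round(4),'F',o['force'].round(1),'w',round(o['grip_width'],4))
    print('tool axes in machine (cols x,y,z):\n',M.round(3)); print('grasp in machine',(RM.T@(g-O)*1e3).round(1),'tilt',np.degrees(np.arccos(-T[2,0])).round(1))
    for p in goals: print('goal',p,'shift',(T.T@(O+RM@np.array(p)-g)*1e3).round(1))
E
python3 - <<'E'
from h import *
show()
o,T=st(); print(T.round(3), 'shift to (.42,-.105,.5):',(T.T@(np.array([.42,-.105,.5])-o['ee_pos'])*1e3).round(0))
z=np.load('c.npz'); from scipy.optimize import least_squares
for k in 'AB':
    Q=(z[k]-O)@RM; q=Q[(abs(Q[...,1])<.05)&(Q[...,2]>.2)&(Q[...,2]<.4)&(abs(Q[...,0])<.1)]
    x=q[:,0]-.055;w=q[:,2]-.115;r=np.hypot(x,w);s=r>.2
    f=least_squares(lambda c:np.hypot(x[s]-c[0],w[s]-c[1])-.006,[-.085,.19],loss='soft_l1',f_scale=.002).x
    f1=least_squares(lambda a:np.hypot(x[s]+.21*np.cos(a[0]),w[s]-.21*np.sin(a[0]))-.006,[1.16],loss='soft_l1',f_scale=.002).x
    print(k,s.sum(),f,np.hypot(*f),np.arctan2(f[1],-f[0]),f1)
E
```

```text
t 0.1 q [ 1.183  0.3    1.521 -0.     1.321 -0.067] tcp [0.1734 0.5217 0.205 ] F [ 0.5 -0.4 -0.2] w 0.0942
tool axes in machine (cols x,y,z):
 [[-0.     0.074  0.997]
 [-0.001  0.997 -0.074]
 [-1.    -0.001 -0.   ]]
grasp in machine [-625.7  394.   224. ] tilt 0.1
[[-0.     0.315  0.949]
 [-0.001  0.949 -0.315]
 [-1.    -0.001 -0.   ]] shift to (.42,-.105,.5): [-295. -517.  432.]
A 95 [-0.08308138  0.19181062] 0.2090306858190376 1.162048964788785 [1.1611395]
B 161 [-0.08499643  0.19201326] 0.2099844879812986 1.154063781262432 [1.15405487]
```

```bash
python3 -m handwheel '[[[-50,0,0],0,-1],[[-100,0,0],0,-1],[[-140,-20,20],0,-1],[[-170,-55,45],0,-1],[[-200,-90,70],0,-1]]' && python3 -m handwheel '[[[-20,-35,30],0,-1],[[-40,-70,60],0,-1],[[-60,-105,90],0,-1],[[-80,-140,120],0,-1],[[-95,-175,150],0,-1]]' && python3 -m handwheel '[[[0,-35,30],0,-1],[[0,-70,60],0,-1],[[0,-105,90],0,-1],[[0,-140,120],0,-1],[[0,-175,150],0,-1]]' && python3 -c "
from h import *
show()"
```

```text
time_s: 0.6
ee_pos: [0.2103, 0.4169, 0.4031]
eef_rot: [-1.638, 1.569, -1.958]
force: [0.6, 0.7, -0.0]
grip_width: 0.0939
time_s: 1.1
ee_pos: [0.2973, 0.2029, 0.499]
eef_rot: [-1.136, 1.57, -1.456]
force: [1.2, -0.3, -0.4]
grip_width: 0.0939
time_s: 1.6
ee_pos: [0.3849, -0.0124, 0.4992]
eef_rot: [-1.003, 1.57, -1.322]
force: [0.9, 0.7, 0.6]
grip_width: 0.094
t 1.6 q [-1.270e-01 -1.130e-01  1.305e+00 -1.000e-03  1.948e+00 -1.378e+00] tcp [ 0.3849 -0.0124  0.4992] F [0.9 0.7 0.6] w 0.094
tool axes in machine (cols x,y,z):
 [[ 0.     0.073  0.997]
 [-0.001  0.997 -0.073]
 [-1.    -0.001  0.001]]
grasp in machine [-290.2  -72.3  518.2] tilt 0.1
```

```bash
python3 -m handwheel '[[[-40,-10,0],0.14,-1],[[-80,-20,0],0.28,-1],[[-120,-30,0],0.42,-1],[[-160,-40,0],0.56,-1],[[-200,-45,0],0.7,-1]]' && python3 -c "
from h import *
show()"
```

```text
time_s: 2.1
ee_pos: [0.3707, -0.0544, 0.6927]
eef_rot: [0.328, 1.569, -0.665]
force: [0.2, 0.4, 1.4]
grip_width: 0.0942
t 2.1 q [-2.430e-01  1.390e-01  5.410e-01 -1.000e-03  2.459e+00 -8.210e-01] tcp [ 0.3707 -0.0544  0.6927] F [0.2 0.4 1.4] w 0.0942
tool axes in machine (cols x,y,z):
 [[ 0.002  0.68   0.734]
 [-0.001  0.734 -0.68 ]
 [-1.     0.001  0.002]]
grasp in machine [-293.8 -116.5  711.7] tilt 0.1
```

```bash
python3 -m handwheel '[[[-40,0,0],0.14,-1],[[-80,0,0],0.28,-1],[[-120,0,0],0.42,-1],[[-160,0,0],0.56,-1],[[-200,0,0],0.7,-1]]' && python3 -c "
from h import *
show()"
```

```text
time_s: 2.6
ee_pos: [0.3303, -0.0484, 0.7481]
eef_rot: [1.455, 1.553, -0.221]
force: [1.0, 0.5, 0.6]
grip_width: 0.0938
t 2.6 q [-2.560e-01  2.210e-01  2.350e-01  1.000e-03  2.667e+00 -1.490e-01] tcp [ 0.3303 -0.0484  0.7481] F [1.  0.5 0.6] w 0.0938
tool axes in machine (cols x,y,z):
 [[ 0.018  0.99   0.141]
 [ 0.     0.141 -0.99 ]
 [-1.     0.018  0.002]]
grasp in machine [-334.7 -120.6  767.1] tilt 1.0
```

```bash
python3 -m handwheel '[[[-50,50,0],0.08,-1],[[-100,100,0],0.14,-1],[[-150,150,0],0.14,-1],[[-200,200,0],0.14,-1],[[-250,250,0],0.14,-1]]' && python3 -c "
from h import *
show()"
```

```text
time_s: 3.1
ee_pos: [0.3849, -0.0517, 0.7256]
eef_rot: [1.634, 1.537, -0.18]
force: [0.4, -0.0, 0.5]
grip_width: 0.0938
t 3.1 q [-0.229  0.285  0.236  0.003  2.587  0.017] tcp [ 0.3849 -0.0517  0.7256] F [ 0.4 -0.   0.5] w 0.0938
tool axes in machine (cols x,y,z):
 [[ 0.034  0.999  0.003]
 [ 0.002  0.003 -1.   ]
 [-0.999  0.034 -0.002]]
grasp in machine [-281.2 -110.6  744.6] tilt 1.9
```

```bash
python3 -m handwheel '[[[35,40,0],0,-1],[[70,80,0],0,-1],[[105,120,0],0,-1],[[140,160,0],0,-1],[[170,200,0],0,-1]]' && python3 -m handwheel '[[[0,2000,0],0,-1],[[0,2000,0],0,-1],[[0,2000,0],0,-1],[[0,2000,0],0,-1],[[0,2000,0],0,-1]]' && python3 -c "
from h import *
show()"
```

```text
time_s: 3.6
ee_pos: [0.5754, -0.0986, 0.569]
eef_rot: [1.632, 1.537, -0.181]
force: [1.0, 0.0, 0.4]
grip_width: 0.0937
time_s: 4.1
ee_pos: [0.6895, -0.1339, 0.4729]
eef_rot: [1.628, 1.514, -0.184]
force: [0.2, 0.6, 0.3]
grip_width: 0.0942
t 4.1 q [-2.450e-01  7.520e-01  2.360e-01  4.000e-03  2.097e+00 -2.000e-03] tcp [ 0.6895 -0.1339  0.4729] F [0.2 0.6 0.3] w 0.0942
tool axes in machine (cols x,y,z):
 [[ 0.057  0.998  0.005]
 [ 0.004  0.005 -1.   ]
 [-0.998  0.057 -0.003]]
grasp in machine [  33.7 -116.   491.9] tilt 3.3
```

```bash
python3 -m handwheel '[[[-1500,2000,0],0,-1],[[-1500,2000,0],0,-1],[[-1500,2000,0],0,-1],[[-1500,2000,0],0,-1],[[-1500,2000,0],0,-1]]' && python3 -m handwheel '[[[-50,65,0],0,-1],[[-50,65,0],0,-1],[[-50,65,0],0,-1],[[-50,65,0],0,-1],[[-50,65,0],0,-1]]' && python3 -c "
from h import *
show()"
```

```text
time_s: 4.6
ee_pos: [0.6867, -0.1417, 0.4862]
eef_rot: [1.62, 1.482, -0.192]
force: [0.3, 0.1, 0.2]
grip_width: 0.0939
time_s: 5.1
ee_pos: [0.6884, -0.1443, 0.494]
eef_rot: [1.617, 1.453, -0.195]
force: [0.8, 0.5, 0.5]
grip_width: 0.0939
t 5.1 q [-0.262  0.723  0.236  0.009  2.065 -0.016] tcp [ 0.6884 -0.1443  0.494 ] F [0.8 0.5 0.5] w 0.0939
tool axes in machine (cols x,y,z):
 [[ 0.118  0.993  0.006]
 [ 0.006  0.005 -1.   ]
 [-0.993  0.118 -0.005]]
grasp in machine [  34.1 -126.4  512.9] tilt 6.8
```

```bash
python3 -m handwheel '[[[-45,90,0],0,-1],[[-45,90,0],0,-1],[[-45,90,0],0,-1],[[-45,90,0],0,-1],[[-45,90,0],0,-1]]' && python3 -m handwheel '[[[-45,90,0],0,-1],[[-45,90,0],0,-1],[[-45,90,0],0,-1],[[-45,90,0],0,-1],[[-45,90,0],0,-1]]' && python3 -m handwheel '[[[-200,800,0],0,-1],[[-200,800,0],0,-1],[[-200,800,0],0,-1],[[-200,800,0],0,-1],[[-200,800,0],0,-1]]' && python3 -c "
from h import *
show()"
```

```text
time_s: 5.6
ee_pos: [0.6991, -0.1494, 0.4909]
eef_rot: [1.614, 1.423, -0.198]
force: [0.4, -0.1, -0.1]
grip_width: 0.0942
time_s: 6.1
ee_pos: [0.708, -0.1538, 0.4905]
eef_rot: [1.611, 1.392, -0.201]
force: [-0.6, 0.1, 1.4]
grip_width: 0.0943
time_s: 6.6
ee_pos: [0.7417, -0.1665, 0.4557]
eef_rot: [1.609, 1.361, -0.204]
force: [0.4, -0.3, -0.6]
grip_width: 0.094
t 6.6 q [-0.274  0.785  0.236  0.016  1.911 -0.026] tcp [ 0.7417 -0.1665  0.4557] F [ 0.4 -0.3 -0.6] w 0.094
tool axes in machine (cols x,y,z):
 [[ 0.208  0.978  0.006]
 [ 0.009  0.004 -1.   ]
 [-0.978  0.209 -0.008]]
grasp in machine [  89.4 -135.   474.2] tilt 12.0
```

```bash
for i in 1; do python3 -m handwheel '[[[-400,400,0],0,-1],[[-400,400,0],0,-1],[[-400,400,0],0,-1],[[-400,400,0],0,-1],[[-400,400,0],0,-1]]'; python3 -m handwheel '[[[-300,400,0],0,-1],[[-300,400,0],0,-1],[[-300,400,0],0,-1],[[-300,400,0],0,-1],[[-300,400,0],0,-1]]';  python3 -m handwheel '[[[-300,400,0],0,-1],[[-300,400,0],0,-1],[[-300,400,0],0,-1],[[-300,400,0],0,-1],[[-300,400,0],0,-1]]';  python3 -m handwheel '[[[-300,400,0],0,-1],[[-300,400,0],0,-1],[[-300,400,0],0,-1],[[-300,400,0],0,-1],[[-300,400,0],0,-1]]'; done | grep -E 'pos|rot' ; python3 -c "
from h import *
show()"
```

```text
ee_pos: [0.7059, -0.1615, 0.5155]
eef_rot: [1.605, 1.328, -0.207]
ee_pos: [0.6913, -0.1609, 0.543]
eef_rot: [1.603, 1.297, -0.209]
ee_pos: [0.676, -0.1597, 0.5699]
eef_rot: [1.601, 1.265, -0.211]
ee_pos: [0.6609, -0.158, 0.595]
eef_rot: [1.599, 1.234, -0.213]
t 8.6 q [-0.3    0.584  0.236  0.031  1.986 -0.041] tcp [ 0.6609 -0.158   0.595 ] F [ 0.1 -0.1 -0. ] w 0.0938
tool axes in machine (cols x,y,z):
 [[ 0.33   0.944  0.006]
 [ 0.011  0.003 -1.   ]
 [-0.944  0.33  -0.009]]
grasp in machine [   6.7 -146.4  613. ] tilt 19.3
```

```bash
( python3 -m handwheel '[[[-150,400,0],0,-1],[[-150,400,0],0,-1],[[-150,400,0],0,-1],[[-150,400,0],0,-1],[[-150,400,0],0,-1]]'; python3 -m handwheel '[[[-150,400,0],0,-1],[[-150,400,0],0,-1],[[-150,400,0],0,-1],[[-150,400,0],0,-1],[[-150,400,0],0,-1]]';  python3 -m handwheel '[[[-150,400,0],0,-1],[[-150,400,0],0,-1],[[-150,400,0],0,-1],[[-150,400,0],0,-1],[[-150,400,0],0,-1]]';  python3 -m handwheel '[[[-150,400,0],0,-1],[[-150,400,0],0,-1],[[-150,400,0],0,-1],[[-150,400,0],0,-1],[[-150,400,0],0,-1]]'; python3 -m handwheel '[[[-150,400,0],0,-1],[[-150,400,0],0,-1],[[-150,400,0],0,-1],[[-150,400,0],0,-1],[[-150,400,0],0,-1]]' ) | grep -E 'pos|rot' ; python3 -c "
from h import *
show()"
```

```text
ee_pos: [0.6821, -0.1644, 0.5843]
eef_rot: [1.598, 1.203, -0.215]
ee_pos: [0.6964, -0.1691, 0.5808]
eef_rot: [1.596, 1.171, -0.217]
ee_pos: [0.7058, -0.1723, 0.5827]
eef_rot: [1.595, 1.137, -0.218]
ee_pos: [0.711, -0.1744, 0.5893]
eef_rot: [1.593, 1.104, -0.22]
ee_pos: [0.7127, -0.1756, 0.5996]
eef_rot: [1.592, 1.07, -0.221]
t 11.1 q [-0.307  0.607  0.236  0.042  1.8   -0.044] tcp [ 0.7127 -0.1756  0.5996] F [-0.4 -0.4  0.4] w 0.0944
tool axes in machine (cols x,y,z):
 [[ 0.48   0.877  0.007]
 [ 0.012  0.001 -1.   ]
 [-0.877  0.48  -0.01 ]]
grasp in machine [  58.4 -150.9  616.2] tilt 28.7
```

```bash
( python3 -m handwheel '[[[-100,400,0],0,-1],[[-100,400,0],0,-1],[[-100,400,0],0,-1],[[-100,400,0],0,-1],[[-100,400,0],0,-1]]'; python3 -m handwheel '[[[-150,400,0],0,-1],[[-150,400,0],0,-1],[[-150,400,0],0,-1],[[-150,400,0],0,-1],[[-150,400,0],0,-1]]';  python3 -m handwheel '[[[-150,400,0],0,-1],[[-150,400,0],0,-1],[[-150,400,0],0,-1],[[-150,400,0],0,-1],[[-150,400,0],0,-1]]';  python3 -m handwheel '[[[-150,400,0],0,-1],[[-150,400,0],0,-1],[[-150,400,0],0,-1],[[-150,400,0],0,-1],[[-150,400,0],0,-1]]' ) | grep -E 'pos|rot' ; python3 -c "
from h import *
show((-.22,0,.6),(-.2,0,.48),(-.144,0,.411))
o,T=st(); d=RM.T@T
H=np.array([.055-.21*np.cos(1.157),0,.115+.21*np.sin(1.157)]); 
for b in (.15,.1,.0): show(tuple(H-.033*d[:,1]-b*d[:,0]))
"
```

```text
ee_pos: [0.7255, -0.1792, 0.5989]
eef_rot: [1.591, 1.036, -0.222]
ee_pos: [0.719, -0.1782, 0.6179]
eef_rot: [1.59, 1.002, -0.224]
ee_pos: [0.711, -0.1768, 0.6378]
eef_rot: [1.589, 0.967, -0.225]
ee_pos: [0.7013, -0.1749, 0.6586]
eef_rot: [1.588, 0.933, -0.226]
t 13.1 q [-0.315  0.54   0.236  0.054  1.73  -0.046] tcp [ 0.7013 -0.1749  0.6586] F [ 0.2 -0.8  0.1] w 0.094
tool axes in machine (cols x,y,z):
 [[ 0.595  0.804  0.007]
 [ 0.012 -0.001 -1.   ]
 [-0.803  0.595 -0.01 ]]
grasp in machine [  45.  -153.   673.8] tilt 36.5
goal (-0.22, 0, 0.6) shift [ -96.5 -257.  -154. ]
goal (-0.2, 0, 0.48) shift [  11.8 -312.3 -152.7]
goal (-0.144, 0, 0.411) shift [ 100.6 -308.4 -151.6]
t 13.1 q [-0.315  0.54   0.236  0.054  1.73  -0.046] tcp [ 0.7013 -0.1749  0.6586] F [ 0.2 -0.8  0.1] w 0.094
tool axes in machine (cols x,y,z):
 [[ 0.595  0.804  0.007]
 [ 0.012 -0.001 -1.   ]
 [-0.803  0.595 -0.01 ]]
grasp in machine [  45.  -153.   673.8] tilt 36.5
goal (np.float64(-0.14524117076497167), np.float64(-0.001839205571270618), np.float64(0.40814919647889714)) shift [ 102.1 -311.1 -149.7]
t 13.1 q [-0.315  0.54   0.236  0.054  1.73  -0.046] tcp [ 0.7013 -0.1749  0.6586] F [ 0.2 -0.8  0.1] w 0.094
tool axes in machine (cols x,y,z):
 [[ 0.595  0.804  0.007]
 [ 0.012 -0.001 -1.   ]
 [-0.803  0.595 -0.01 ]]
grasp in machine [  45.  -153.   673.8] tilt 36.5
goal (np.float64(-0.11547895859144666), np.float64(-0.0012182361080516641), np.float64(0.3679767541401019)) shift [ 152.1 -311.1 -149.7]
t 13.1 q [-0.315  0.54   0.236  0.054  1.73  -0.046] tcp [ 0.7013 -0.1749  0.6586] F [ 0.2 -0.8  0.1] w 0.094
tool axes in machine (cols x,y,z):
 [[ 0.595  0.804  0.007]
 [ 0.012 -0.001 -1.   ]
 [-0.803  0.595 -0.01 ]]
grasp in machine [  45.  -153.   673.8] tilt 36.5
goal (np.float64(-0.05595453424439661), np.float64(2.370281838624428e-05), np.float64(0.28763186946251146)) shift [ 252.1 -311.1 -149.7]
```

```bash
python3 -m handwheel '[[[-15,-40,-24],0,-1],[[-30,-80,-48],0,-1],[[-45,-120,-72],0,-1],[[-60,-160,-96],0,-1],[[-75,-200,-120],0,-1]]' | grep pos;  python3 -m handwheel '[[[-10,-35,-15],0,-1],[[-20,-70,-30],0,-1],[[20,-90,-30],0,-1],[[60,-110,-30],0,-1],[[100,-110,-30],0,-1]]'
python3 - <<'E'
from h import *
show()
b,B=cloud('top'); a,A=cloud('scene'); w,_=camera('wrist')
f=lambda i,r0,r1,c0,c1:cv2.resize(i[r0:r1,c0:c1],(400,300))
cv2.imwrite('pics/p2.png',np.vstack([np.hstack([f(b,60,240,200,440),f(a,120,270,220,420)]),np.hstack([cv2.resize(w,(400,250)),np.zeros((250,400,3),np.uint8)])]))
Q=(A-O)@RM
np.savez('c2.npz',A=A,B=B)
E
```

```text
ee_pos: [0.5593, -0.0377, 0.6108]
time_s: 14.1
ee_pos: [0.5377, 0.0003, 0.4638]
eef_rot: [1.589, 0.933, -0.224]
force: [1.0, -0.3, 0.9]
grip_width: 0.0939
t 14.1 q [-1.000e-03 -1.590e-01  1.547e+00 -1.460e-01  1.132e+00  2.610e-01] tcp [5.377e-01 3.000e-04 4.638e-01] F [ 1.  -0.3  0.9] w 0.0939
tool axes in machine (cols x,y,z):
 [[ 0.595  0.803  0.008]
 [ 0.013 -0.    -1.   ]
 [-0.803  0.596 -0.011]]
grasp in machine [-156.5  -23.   479. ] tilt 36.6
```

View pics/p2.png

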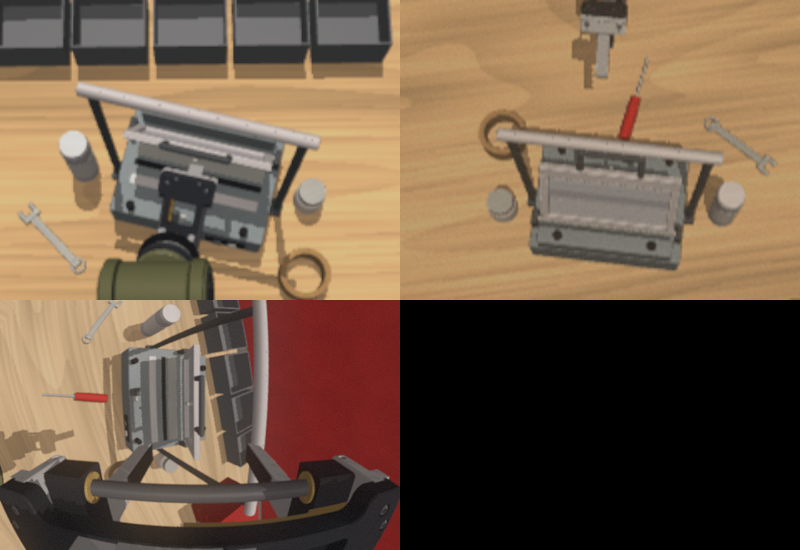

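The picture shows the open jaws leaning towards the machine in front of the lamp, with the handle bar at about (190,155) in the top crop. In the wrist crop the handle lies between the fingers and the lamp is outside the right one.

Run:
```python
from h import *
o,T=st(); d=RM.T@T
H=np.array([.055-.21*np.cos(1.157),0,.115+.21*np.sin(1.157)]); g=RM.T@(o['ee_pos']-.019*T[:,0]-O)
for b in (.15,.05,0): print(b,((H-.033*d[:,1]-b*d[:,0]-g)@d*1e3).round(1))
L=np.array([-.009,0,.43]); print('lamp in tool rel grasp goal',((L-(H-.033*d[:,1]))@d*1e3).round(1))
```

```text
0.15 [ 63.  -33.3 -21.1]
0.05 [163.  -33.3 -21.1]
0 [213.  -33.3 -21.1]
lamp in tool rel grasp goal [-86.8 122.2  -1. ]
```

```bash
python3 -m handwheel '[[[20,-33,-21],0,-1],[[60,-33,-21],0,-1],[[100,-33,-21],0,-1],[[130,-33,-21],0,-1],[[150,-33,-21],0,-1]]'  && python3 -m handwheel '[[[15,0,0],0,-1],[[30,0,0],0,-1],[[45,0,0],0,-1],[[60,0,0],0,-1],[[60,0,0],0,-1]]'
python3 - <<'E'
from h import *
show()
w,_=camera('wrist'); b,_=camera('top')
cv2.imwrite('pics/p3.png',np.hstack([w,cv2.resize(b[100:220,240:400],(160,120)).repeat(1,0) if 0 else np.vstack([b[60:240,240:400],np.zeros((220,160,3),np.uint8)])]))
E
```

```text
time_s: 14.75
ee_pos: [0.6054, 0.0062, 0.3236]
eef_rot: [1.587, 0.936, -0.228]
force: [0.3, -0.2, 0.4]
grip_width: 0.0943
time_s: 15.25
ee_pos: [0.6402, -0.002, 0.2733]
eef_rot: [1.586, 0.939, -0.229]
force: [0.4, 0.2, 0.9]
grip_width: 0.0939
t 15.25 q [-0.005  0.143  1.675 -0.202  0.713  0.351] tcp [ 0.6402 -0.002   0.2733] F [0.4 0.2 0.9] w 0.0939
tool axes in machine (cols x,y,z):
 [[ 0.591  0.807  0.005]
 [ 0.01  -0.001 -1.   ]
 [-0.807  0.591 -0.009]]
grasp in machine [-5.630e+01 -2.000e-01  2.886e+02] tilt 36.2
```

View pics/p3.png

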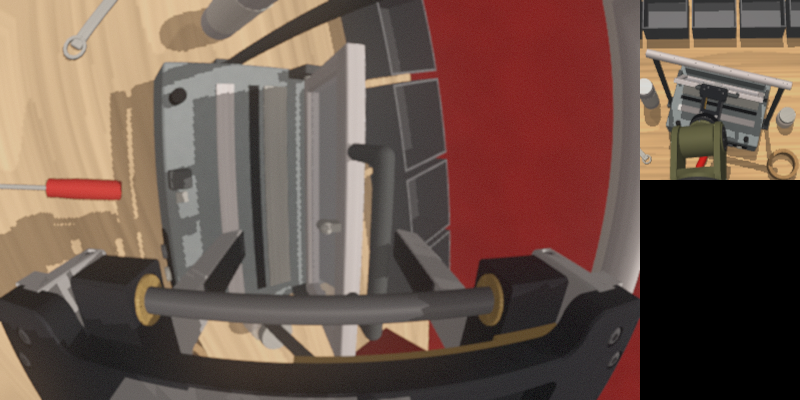

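The bar (375,150–330) lies inside the right finger (405,240), and the lamp is well clear at the far right. I'll close gently on it, then follow the arc.

```bash
cat >> h.py <<'E'
def bar(f): return np.array([.055-.21*np.cos(f),0,.115+.21*np.sin(f)])
def arc(*fs):
    "shifts that carry the grasp point onto the bar at angle f"
    o,T=st(); d=RM.T@T; g=RM.T@(o['ee_pos']-.019*T[:,0]-O)
    b=g-[.055,0,.115]; print('angle of grasp pt',np.arctan2(b[2],-b[0]).round(3),'r',np.hypot(b[0],b[2]).round(4))
    for f in fs: print(f,((bar(f)-g)@d*1e3).round(1))
E
python3 -m handwheel '[[[0,0,0],0,-0.4],[[0,0,0],0,-0.1],[[0,0,0],0,0.1],[[0,0,0],0,0.2],[[0,0,0],0,0.2]]' 15
python3 - <<'E'
from h import *
show(); arc(1.157,1.0,.95,.9,.85,.8)
E
```

```text
time_s: 15.85
ee_pos: [0.6402, -0.0018, 0.2759]
eef_rot: [1.587, 0.935, -0.227]
force: [0.4, 0.7, 2.1]
grip_width: 0.0572
t 15.85 q [-0.004  0.14   1.674 -0.202  0.714  0.35 ] tcp [ 0.6402 -0.0018  0.2759] F [0.4 0.7 2.1] w 0.0572
tool axes in machine (cols x,y,z):
 [[ 0.593  0.805  0.006]
 [ 0.011 -0.001 -1.   ]
 [-0.805  0.593 -0.01 ]]
grasp in machine [-56.5   0.  291.2] tilt 36.4
angle of grasp pt 1.007 r 0.2085
1.157 [ 3.1 31.3  0. ]
1.0 [-1.6 -1.3 -0. ]
0.95 [ -2.  -11.8  -0. ]
0.9 [ -1.9 -22.3   0. ]
0.85 [ -1.2 -32.8   0. ]
0.8 [ -0.1 -43.2   0.1]
```

```bash
python3 -m handwheel '[[[0,0,0],0,0.3],[[0,0,0],0,0.5],[[0,0,0],0,0.7],[[0,0,0],0,0.8],[[0,0,0],0,1]]' 20;python3 -m handwheel '[[[0,0,0],0,1],[[0,0,0],0,1],[[0,0,0],0,1],[[0,0,0],0,1],[[0,0,0],0,1]]' 20
python3 - <<'E'
from h import *
show(); arc(1.0,.96,.92,.88,.84,.8)
E
```

```text
time_s: 16.35
ee_pos: [0.6402, -0.0018, 0.2759]
eef_rot: [1.587, 0.935, -0.228]
force: [0.6, -0.0, 2.0]
grip_width: 0.0175
time_s: 16.85
ee_pos: [0.6402, -0.0018, 0.2759]
eef_rot: [1.587, 0.935, -0.228]
force: [-0.8, 0.6, 2.4]
grip_width: 0.0115
t 16.85 q [-0.004  0.14   1.674 -0.202  0.714  0.35 ] tcp [ 0.6402 -0.0018  0.2759] F [-0.8  0.6  2.4] w 0.0115
tool axes in machine (cols x,y,z):
 [[ 0.593  0.805  0.006]
 [ 0.011 -0.001 -1.   ]
 [-0.805  0.593 -0.01 ]]
grasp in machine [-56.5  -0.  291.2] tilt 36.4
angle of grasp pt 1.007 r 0.2085
1.0 [-1.6 -1.3 -0. ]
0.96 [-1.9 -9.7 -0. ]
0.92 [ -2.  -18.1  -0. ]
0.88 [ -1.7 -26.5  -0. ]
0.84 [ -1.1 -34.9   0. ]
0.8 [ -0.1 -43.2   0. ]
```

```bash
python3 -m handwheel '[[[0,-8,0],0,1],[[0,-17,0],0,1],[[0,-25,0],0,1],[[0.5,-34,0],0,1],[[1.5,-42,0],0,1]]';python3 -c "
from h import *
arc(.805,.76,.72,.68,.64,.6)"
```

```text
time_s: 17.35
ee_pos: [0.6078, 0.0065, 0.2497]
eef_rot: [1.587, 0.935, -0.227]
force: [-1.0, 0.6, 6.1]
grip_width: 0.0112
angle of grasp pt 0.803 r 0.2086
0.805 [-1.5  0.3  0.1]
0.76 [-0.1 -9.1  0.1]
0.72 [  1.6 -17.3   0.2]
0.68 [  3.5 -25.5   0.2]
0.64 [  5.8 -33.5   0.2]
0.6 [  8.4 -41.5   0.3]
```

```bash
python3 -m handwheel '[[[1,-9,0],0,1],[[2.5,-17,0],0,1],[[4.5,-25,0],0,1],[[7,-33,0],0,1],[[9.5,-41,0],0,1]]';python3 -c "
from h import *
arc(.60,.56,.52,.48,.44,.4)"
```

```text
time_s: 17.85
ee_pos: [0.5811, 0.0134, 0.2176]
eef_rot: [1.588, 0.934, -0.227]
force: [1.7, -0.4, 4.6]
grip_width: 0.011
angle of grasp pt 0.599 r 0.209
0.6 [-1.  -0.2  0.3]
0.56 [ 1.9 -8.   0.3]
0.52 [  5.1 -15.8   0.4]
0.48 [  8.6 -23.4   0.4]
0.44 [ 12.5 -30.9   0.5]
0.4 [ 16.6 -38.2   0.5]
```

```bash
python3 -m handwheel '[[[3,-8,0],0,1],[[6,-16,0],0,1],[[9.5,-23.5,0],0,1],[[13.5,-31,0],0,1],[[17.5,-38,0],0,1]]';python3 -c "
from h import *
arc(.40,.36,.33,.3,.27,.24)"
```

```text
time_s: 18.35
ee_pos: [0.5613, 0.0187, 0.1805]
eef_rot: [1.588, 0.934, -0.227]
force: [3.5, -0.7, 5.9]
grip_width: 0.0116
angle of grasp pt 0.396 r 0.2093
0.4 [-1.   0.3  0.6]
0.36 [ 3.4 -6.9  0.6]
0.33 [  6.9 -12.1   0.7]
0.3 [ 10.5 -17.2   0.7]
0.27 [ 14.3 -22.3   0.8]
0.24 [ 18.3 -27.2   0.8]
```

```bash
python3 -m handwheel '[[[4,-7,0],0,1],[[7.5,-12,0],0,1],[[11,-17,0],0,1],[[15,-22,0],0,1],[[19,-27,0],0,1]]';python3 -c "
from h import *
arc(.24,.22,.2,.18,.16,.14,.12)"
```

```text
time_s: 18.85
ee_pos: [0.5512, 0.0215, 0.149]
eef_rot: [1.588, 0.933, -0.226]
force: [2.8, -2.2, 6.6]
grip_width: 0.0111
angle of grasp pt 0.237 r 0.2094
0.24 [-0.8  0.   0.8]
0.22 [ 1.9 -3.2  0.9]
0.2 [ 4.7 -6.3  0.9]
0.18 [ 7.5 -9.4  0.9]
0.16 [ 10.4 -12.4   1. ]
0.14 [ 13.4 -15.4   1. ]
0.12 [ 16.4 -18.3   1.1]
```

```bash
python3 -m handwheel '[[[3.5,-4,0],0,1],[[7,-8,0],0,1],[[10.5,-12,0],0,1],[[14,-15,0],0,1],[[17,-18,0],0,1]]';python3 -c "
from h import *
arc(.12,.1,.08,.06,.04,.02,0)"
```

```text
time_s: 19.35
ee_pos: [0.5468, 0.0227, 0.1243]
eef_rot: [1.588, 0.933, -0.226]
force: [2.3, -2.6, 6.0]
grip_width: 0.0112
angle of grasp pt 0.118 r 0.2095
0.12 [-0.7 -0.   1. ]
0.1 [ 2.4 -2.9  1. ]
0.08 [ 5.5 -5.7  1.1]
0.06 [ 8.7 -8.4  1.1]
0.04 [ 12.  -11.1   1.1]
0.02 [ 15.3 -13.7   1.2]
0 [ 18.6 -16.2   1.2]
```

Now slow: to about 0.06 and then 0.03, watching the force.

```bash
python3 -m handwheel '[[[2,-2,0],0,1],[[4,-4,0],0,1],[[6,-6,0],0,1],[[8,-7.5,0],0,1],[[10,-9,0],0,1]]'; python3 -m handwheel '[[[1,-1,0],0,1],[[2,-2,0],0,1],[[3,-3,0],0,1],[[4,-3.5,0],0,1],[[4,-3.5,0],0,1]]';python3 -c "
from h import *
arc(.02,.01,0,-.01)"
```

```text
time_s: 19.85
ee_pos: [0.5457, 0.0231, 0.1113]
eef_rot: [1.588, 0.932, -0.226]
force: [-1.5, -1.8, 10.9]
grip_width: 0.0112
time_s: 20.35
ee_pos: [0.5454, 0.0232, 0.1062]
eef_rot: [1.589, 0.931, -0.226]
force: [4.3, -2.1, 7.0]
grip_width: 0.0115
angle of grasp pt 0.031 r 0.2096
0.02 [ 1.5 -1.7  1.1]
0.01 [ 3.2 -3.   1.2]
0 [ 4.9 -4.2  1.2]
-0.01 [ 6.6 -5.5  1.2]
```

```bash
python3 -m handwheel '[[[0.8,-0.6,0],0,1],[[1.6,-1.2,0],0,1],[[2.4,-1.8,0],0,1],[[3.2,-2.4,0],0,1],[[3.2,-2.4,0],0,1]]'; python3 -m handwheel '[[[0.8,-0.6,0],0,1],[[1.6,-1.2,0],0,1],[[1.6,-1.2,0],0,1],[[1.6,-1.2,0],0,1],[[1.6,-1.2,0],0,1]]';python3 -c "
from h import *
show();arc(0)"
```

```text
time_s: 20.85
ee_pos: [0.5455, 0.0233, 0.1025]
eef_rot: [1.589, 0.931, -0.226]
force: [0.3, -2.6, 7.8]
grip_width: 0.0113
time_s: 21.35
ee_pos: [0.5456, 0.0233, 0.1009]
eef_rot: [1.589, 0.93, -0.225]
force: [-1.0, -1.8, 10.6]
grip_width: 0.0113
t 21.35 q [ 0.059  0.18   2.095 -0.611  0.297  0.839] tcp [0.5456 0.0233 0.1009] F [-1.  -1.8 10.6] w 0.0113
tool axes in machine (cols x,y,z):
 [[ 0.598  0.801  0.006]
 [ 0.013 -0.002 -1.   ]
 [-0.801  0.598 -0.011]]
grasp in machine [-154.5    1.2  116.1] tilt 36.7
angle of grasp pt 0.005 r 0.2095
0 [ 0.5 -1.1  1.2]
```

```bash
python3 -m handwheel '[[[0.8,-0.6,0],0,1],[[0.8,-0.6,0],0,1],[[1.2,-0.9,0],0,1],[[1.2,-0.9,0],0,1],[[1.2,-0.9,0],0,1]]'; python3 -m handwheel '[[[0.5,-0.4,0],0,1],[[0.8,-0.6,0],0,1],[[0.8,-0.6,0],0,1],[[0.8,-0.6,0],0,1],[[0.8,-0.6,0],0,1]]';python3 -c "
from h import *
show();arc(0)"
```

```text
time_s: 21.85
ee_pos: [0.5456, 0.0233, 0.0999]
eef_rot: [1.59, 0.929, -0.225]
force: [-3.8, -2.3, 13.1]
grip_width: 0.0115
time_s: 22.35
ee_pos: [0.5457, 0.0233, 0.0995]
eef_rot: [1.59, 0.928, -0.225]
force: [-5.2, -2.4, 14.8]
grip_width: 0.0112
t 22.35 q [ 0.059  0.183  2.097 -0.625  0.291  0.854] tcp [0.5457 0.0233 0.0995] F [-5.2 -2.4 14.8] w 0.0112
tool axes in machine (cols x,y,z):
 [[ 0.6    0.8    0.006]
 [ 0.013 -0.002 -1.   ]
 [-0.8    0.6   -0.011]]
grasp in machine [-154.4    1.2  114.7] tilt 36.9
angle of grasp pt -0.001 r 0.2094
0 [-0.6 -0.3  1.2]
```

```bash
python3 -m handwheel '[[[0.8,-0.6,0],0,1],[[1.2,-0.9,0],0,1],[[1.2,-0.9,0],0,1],[[1.2,-0.9,0],0,1],[[1.2,-0.9,0],0,1]]'; python3 -m handwheel '[[[0.8,-0.6,0],0,1],[[1.2,-0.9,0],0,1],[[1.2,-0.9,0],0,1],[[1.2,-0.9,0],0,1],[[1.2,-0.9,0],0,1]]';python3 -c "
from h import *
arc(0)"
```

```text
time_s: 22.85
ee_pos: [0.5457, 0.0233, 0.0986]
eef_rot: [1.59, 0.926, -0.225]
force: [-5.5, -2.0, 15.7]
grip_width: 0.0113
time_s: 23.35
ee_pos: [0.5457, 0.0233, 0.0979]
eef_rot: [1.59, 0.925, -0.225]
force: [-6.5, -2.6, 17.1]
grip_width: 0.0113
angle of grasp pt -0.009 r 0.2094
0 [-2.   0.7  1.2]
```

```bash
python3 -m handwheel '[[[0.8,-0.6,0],0,1],[[1.4,-1.1,0],0,1],[[1.4,-1.1,0],0,1],[[1.4,-1.1,0],0,1],[[1.4,-1.1,0],0,1]]'; python3 -m handwheel '[[[-0.8,0.6,0],0,1],[[-1.6,1.2,0],0,1],[[-2.4,1.8,0],0,1],[[-2.8,2.1,0],0,1],[[-2.8,2.1,0],0,1]]'; python3 -m handwheel '[[[-0.5,0.4,0],0,1],[[-0.8,0.6,0],0,1],[[-0.8,0.6,0],0,1],[[-0.8,0.6,0],0,1],[[-0.8,0.6,0],0,1]]';python3 -c "
from h import *
arc(0)"
```

```text
time_s: 23.85
ee_pos: [0.5458, 0.0233, 0.0969]
eef_rot: [1.59, 0.924, -0.225]
force: [-7.8, -1.6, 17.8]
grip_width: 0.0111
time_s: 24.35
ee_pos: [0.5458, 0.0233, 0.1008]
eef_rot: [1.591, 0.923, -0.225]
force: [-1.5, -1.9, 11.0]
grip_width: 0.0112
time_s: 24.85
ee_pos: [0.5457, 0.0233, 0.1018]
eef_rot: [1.591, 0.923, -0.225]
force: [3.4, -2.7, 5.7]
grip_width: 0.0114
angle of grasp pt 0.009 r 0.2094
0 [ 1.2 -1.7  1.2]
```

```bash
python3 -m handwheel '[[[-0.5,0.4,0],0,1],[[-0.8,0.6,0],0,1],[[-0.8,0.6,0],0,1],[[-0.8,0.6,0],0,1],[[-0.8,0.6,0],0,1]]'; python3 -m handwheel '[[[-0.5,0.4,0],0,1],[[-0.8,0.6,0],0,1],[[-0.8,0.6,0],0,1],[[-0.8,0.6,0],0,1],[[-0.8,0.6,0],0,1]]'; python3 -c "
from h import *
arc(0)"
```

```text
time_s: 25.35
ee_pos: [0.5457, 0.0233, 0.1024]
eef_rot: [1.591, 0.923, -0.224]
force: [11.1, -2.4, -2.6]
grip_width: 0.0112
time_s: 25.85
ee_pos: [0.5456, 0.0233, 0.1027]
eef_rot: [1.591, 0.924, -0.224]
force: [15.0, -2.0, -7.1]
grip_width: 0.0109
angle of grasp pt 0.014 r 0.2095
0 [ 1.9 -2.1  1.2]
```

The pull test shows the handle holding against upward motion (force reversed to −7 N), so the catch has closed. I'll ease off, open partway and back out along the tool.

```bash
python3 -m handwheel '[[[0.4,-0.3,0],0,1],[[0.8,-0.6,0],0,1],[[0.8,-0.6,0],0,0.7],[[0.8,-0.6,0],0,0.36],[[0.8,-0.6,0],0,0.36]]'; python3 -m handwheel '[[[0,0,0],0,0.36],[[0,0,0],0,0.36],[[0,0,0],0,0.36],[[-10,0,0],0,0.36],[[-25,0,0],0,0.36]]';  python3 -m handwheel '[[[-30,0,0],0,0.36],[[-60,0,0],0,0.36],[[-100,0,0],0,0.36],[[-120,0,0],0,0.36],[[-120,0,0],0,0.36]]'
python3 - <<'E'
from h import *
show()
b,B=cloud('top'); a,A=cloud('scene')
cv2.imwrite('pics/p4.png',np.vstack([np.hstack([cv2.resize(b[60:240,200:440],(400,300)),cv2.resize(a[120:270,220:420],(400,300))])]))
for W in(A,B):
    Q=(W-O)@RM; s=Q[(Q[...,0]>-.1)&(Q[...,0]<.02)&(abs(Q[...,1])>.1)&(abs(Q[...,1])<.125)&(Q[...,2]>.1)&(Q[...,2]<.2)]
    print(len(s),np.polyfit(s[:,0],s[:,2],1),np.median(s[:,2]))
z=np.load('c.npz')
E
```

```text
time_s: 26.35
ee_pos: [0.5448, 0.0233, 0.1008]
eef_rot: [1.59, 0.926, -0.225]
force: [0.1, 0.4, 0.3]
grip_width: 0.0268
time_s: 26.85
ee_pos: [0.5295, 0.0267, 0.1207]
eef_rot: [1.59, 0.928, -0.226]
force: [0.2, -0.2, -0.1]
grip_width: 0.0302
time_s: 27.35
ee_pos: [0.4591, 0.0434, 0.2196]
eef_rot: [1.593, 0.923, -0.222]
force: [-0.0, -0.1, -0.2]
grip_width: 0.0302
t 27.35 q [ 0.14  -0.226  2.165 -0.376  0.621  0.627] tcp [0.4591 0.0434 0.2196] F [-0.  -0.1 -0.2] w 0.0302
tool axes in machine (cols x,y,z):
 [[ 0.603  0.798  0.007]
 [ 0.015 -0.003 -1.   ]
 [-0.797  0.603 -0.014]]
grasp in machine [-243.4   -0.5  234.8] tilt 37.1
342 [-0.00429232  0.11835644] 0.11832623688114441
595 [-0.02311419  0.11822568] 0.11920838634813569
```

View pics/p4.png

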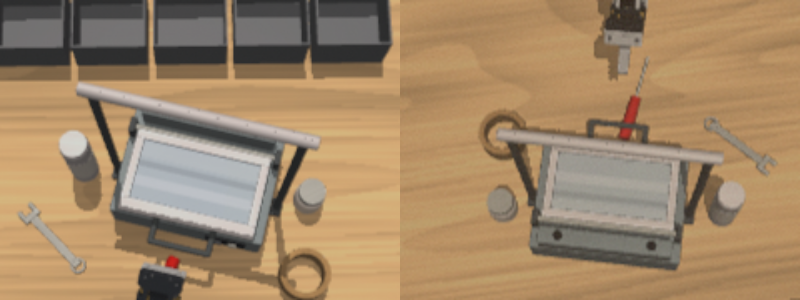

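The guard lies level with its handle free (about 180,238 in the left crop), the gripper is clear of it, and the other bench items look unmoved. The fitted slope across the guard is near zero, so I'm handing in.

```bash
python3 -c "
from h import *
print(hand_in()); print(get_obs()['time_s'])"
```

```text
the job is handed in; nothing more can be done
None
the job is handed in; nothing more can be done
```

The guard is down and held by its catch, and I handed the job in at about 27.5 s. `hand_in` gives no verdict, so success is my reading of the last checks.

**What I did**
- **Tilting the tool:** the handwheel has no tilt command. I pushed the tool against its reach limit above the lamp, in many short calls, until it leaned about 36°.
- **Taking the handle:** I came in under the lamp with the bar near the +y finger, so the gripper body stayed clear of the light by calculation. I then closed on the bar at 20 N.
- **Lowering and pressing:** I lowered at about 0.4 rad/s or slower. The sprung nose showed at about 11 N, and I pressed to about 18 N vertical at the handle.
- **Release:** I eased off, opened the fingers partway and backed out along the tool.

**Last checks**
- **Catch:** on a slight upward pull before release the force reversed to −7 N, so the catch was holding.
- **Level:** after release, depth fits across the guard gave slopes of −0.004 and −0.023. The second is outside the 0.015 tolerance, but I took it as camera noise because the frame stands at about 118–119 mm, its height when shut.
- **Contact:** the tool force read about 0 N and the gripper was clear of the handle.
- **Bystanders:** the can, jar, tape roll, spanner and screwdriver look unmoved by eye. I did not measure them. The mug and film core, off to the sides, were outside the last picture.
- **Lamp:** I felt no contact with it at any point.

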